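Lay out the waxing kit between ski vise and tackle box

ROBOT

A 6-joint arm with a two-finger parallel gripper is mounted at the origin on the work surface. World frame = base frame: x ahead of the robot, y to its left, z up, the work surface at z = 0. Lengths are in m, angles in rad, forces in N, time in s.
With the tool pointing down it reaches from about 0.35 to 0.975 m from the base axis. Payload 4.9 kg.
Tool frame: the origin (TCP) lies midway between the tips of the shut fingers; the grasp point (between the pads) lies ctrl.tcp_to_grasp behind it (ctrl.tcp_to_grasp is the distance from the TCP to the grasp point, in m); z points along the fingers, y is the direction in which the jaws open and shut (so a half turn about z gives the same grasp; the last joint's range is limited). The gripper opens to 85 mm and grips with 20 to 120 N. Pads are 22 mm wide; open, the fingers measure 114 mm over their backs; the gripper's body (76 mm by 85 mm) begins 54 mm behind the grasp point. The pads swing forward as they close: fully open they stand 13 mm farther back than shut.
Start: joints at [1.016, 0.053, 1.613, -0, 1.476, -0.119], TCP at [0.264, 0.567, 0.231] pointing down, gripper open.
Joint ranges: [-3.01, 3.01], [-1.01, 2.22], [0.06, 2.58], [-1.02, 4.17], [0.09, 2.62], [-3.14, 3.14]. Speed limits (rad/s): [2.57, 2.57, 3.14, 3.14, 3.14, 3.14].

INTERFACE

Orientations are given as a rotation vector (axis times angle).
In Python, from station import ctrl, get_image, calibration, finish_job, models gives the robot as it stands.
- The arm moves only by the shell command python3 -m creep 'ROWS' [FORCE]. ROWS is JSON, a list of rows, each a list of 7 numbers: the opening, from 0 (shut) to 1 (fully open), then the shift along the tool's x, y, z in m, then the turn, a rotation vector about the tool's x, y, z in degrees. A call has 1 to 20 rows; each row shifts and turns the commanded pose from where the row before left it, along the tool's axes as they then stand; what a row does not reach is not made up. A row lasts 1/10 s, in which the tool goes at most 50 mm and 8.59 degrees, less where a joint would pass 70% of its speed; a pose out of reach is approached as far as the arm can. A call with a gripper value outside its range is refused whole. The fingers move at their own pace and stop on an object; FORCE is the grip in N (left out, the last holds). Time passes only in rows, so rows that do not move let the fingers close. It gives the time, the measured TCP pose, the force and the opening at its end, in the units of the state.
- ctrl.get_obs(): the state, without advancing time (a new reading comes with each control period).
- get_image(name): name is "scene" or "side" or "wrist"; returns the picture (480x640x3 uint8, red, green, blue); there is no depth.
- calibration(name): a dict with "mtx" (3x3 intrinsics, pixels), "R" (3x3) and "t" (3): a world point X has camera coordinates R X + t. Camera axes: x right, y down, z forward; pixel columns grow to the right and rows downward; lengths in m; the calibration is good to about 2 mm. A picture is of the moment at which its call begins: read the wrist's pose just before it. calibration takes no time and is no camera call; for the wrist camera it gives the pose at the moment of the call.
- finish_job(): hands the job in, once; it reports no verdict.
Trained networks look in the newest picture that a camera, given by its name, has taken for a name from the list of things; names that differ only in an ending like _2 or _b are one class to them, and where a whole thing is asked for, a point or a joint stands for the part that bears it (a point fixed in the world has none). Each returns a list of dicts, best first, with "conf" (0 to 1); they miss things now and then, are a little off and sometimes report something else, mostly with a low value. They report only what shows in the picture. A call takes as long as a camera call. They do not tell look-alikes from the thing itself.
- models.search_frame(camera, name): "extent" ([left, top, right, bottom] in pixels, round what is visible of it).
The state is a dict: "t": time; "q": joint angles; "dq": joint speeds; "effort": joint torques, N m; "tool_pos": TCP position; "tool_rot": TCP orientation; "contact_force": force on the tool from outside, world axes, zero at the start; "wrist_torque": the same for the moment, N m; "opening": finger opening in m.
Only numpy, scipy, OpenCV 4.12 (cv2) and the standard library are available. Lean on these libraries where they do the work, as an engineer would, in place of code of your own. Each camera call takes 0.05 s, during which the arm holds its last target. There are 200 camera calls.

TASK

In a straight row on the bench from the middle of the ski vise's side towards the tackle box, lay the rectangular steel brush, then the scraper, then the oval nylon brush, bristles or blade down, lengths across the row and square with the vise, with about 4 cm clear before each. Centre the large wax block lengthwise on the tackle box's closed lid and the small block lengthwise on top of it. Do not shift the roll of tape or the jar.

Things in the scene. Friction and masses are not known exactly. Their poses are not given: they have to be found in the camera images.
- vise: grey ski vise, fixed; two upright jaws with black pads, T-handle towards the robot. Base 110 mm (its x) by 80 mm (its y), 90 mm high; the handle reaches to x = -72 mm. Origin: centre of the base's underside. Its flat sides, at y = +40 and -40 mm, face left and right; x points away from the robot within 0.1 rad. It stands far left or far right, the tackle box on the other side.
- tackle_box: white plastic tackle box with a flat flip-top lid, closed, and a grey latch towards the robot; heavy, does not move. Lid 104 mm (its x) by 174 mm (its y, its length), top of the lid 72 mm above the bench. Origin: centre of the underside. The lid need not be opened.
- steel_brush: rectangular brush with square corners: wooden back 100 mm (its x) by 46 mm (its y) by 18 mm thick on short stainless steel bristles, 33 mm high in all, about 130 g. It lies bristles down. Origin: centre of the underside (tips of the bristles), z up. The bristles are set in 4 mm from the sides of the back.
- nylon_brush: oval brush with fully rounded ends: wooden back 100 mm (its x) by 50 mm (its y) by 18 mm thick on short red nylon bristles, 33 mm high in all, about 90 g. The middle 50 mm of its long sides are straight. It lies bristles down. Origin: centre of the underside (tips of the bristles), z up. The bristles are set in 6 mm from the sides of the back.
- scraper: blue plastic ski scraper lying flat: plate 110 mm (its x) by 50 mm (its y) by 5 mm thick, with a raised grip along the middle of its top, 80 mm long (x), 16 mm wide (y), its top 23 mm above the bench; about 45 g. Origin: centre of the underside, z up.
- large_wax: large green wax block with three thin grooves across its top, 90 mm (its x) by 45 mm (its y) by 25 mm high, about 90 g. Origin: centre of the underside, z up.
- small_wax: small plain green wax block, 55 mm (its x) by 32 mm (its y) by 18 mm high, about 30 g. Origin: centre of the underside, z up.
- tape_roll: roll of cream paper tape lying flat, 44 mm across, 24 mm high; a bystander to be left where it is. Origin: centre of the underside.
- jar: small brown glass jar with a black cap, 42 mm across, 45 mm high; a bystander to be left where it is. Origin: centre of the underside.
There are look-alikes about, which are no part of the job. What is shaped like the small_wax but black, blue or red is not meant.

How it is judged:
At the end, for the whole second after the job is handed in: Row from vise towards box: gaps 40 +-15 mm, each within 15 mm of line with the one before, lengths within 0.2 rad of the vise's x. Large wax centred on the lid within 15 mm, small on it within 10 mm (each axis), yaw 0.2 rad. All level to 0.1 rad, released, at rest (x of steel_brush in the frame of vise between -0.015 and 0.015 m and ((world y of vise above 0 m and y of steel_brush in the frame of vise between -0.118 and -0.088 m) or (world y of vise below 0 m and y of steel_brush in the frame of vise between 0.088 and 0.118 m)) and horizontal distance between scraper and steel_brush between 0.073 and 0.103 m and x of scraper in the frame of steel_brush between -0.015 and 0.015 m and horizontal distance between nylon_brush and scraper between 0.075 and 0.105 m and x of nylon_brush in the frame of scraper between -0.015 and 0.015 m and angle between the x axis of each of steel_brush, scraper, nylon_brush and the x axis of vise, either way round below 0.2 rad and height (world z) of each of steel_brush, scraper, nylon_brush below 0.006 m and x of large_wax in the frame of tackle_box between -0.015 and 0.015 m and y of large_wax in the frame of tackle_box between -0.015 and 0.015 m and z of large_wax in the frame of tackle_box between 0.067 and 0.077 m and angle between the x axis of large_wax and the y axis of tackle_box, either way round below 0.2 rad and x of small_wax in the frame of large_wax between -0.01 and 0.01 m and y of small_wax in the frame of large_wax between -0.01 and 0.01 m and z of small_wax in the frame of large_wax between 0.02 and 0.03 m and angle between the x axis of small_wax and the x axis of large_wax, either way round below 0.2 rad and angle between each of steel_brush, scraper, nylon_brush, large_wax, small_wax's own z axis and vertical below 0.1 rad and linear speed of each of steel_brush, scraper, nylon_brush, large_wax, small_wax below 0.02 m/s); the robot touches nothing.
It fails at once if the roll of tape is shifted by more than 20 mm (distance of tape_roll from where it was at the start of the episode above 0.02 m).
It fails at once if the jar is shifted by more than 20 mm (distance of jar from where it was at the start of the episode above 0.02 m).
It also fails if it takes over 128 s, if anything falls off the work surface, if the arm or the gripper's body presses on something with over 40 N, if the wrist force passes 120 N, or if a joint passes its speed limit or range.

## Working session

There is one attempt and no reset: what is moved stays moved. The work goes in short steps, Python scripts to look and compute and a shell command to move; the robot and the scene stay as the last step left them, time stands still between calls to the robot, and variables do not carry over. Pictures are saved under pics/ and viewed, about 12 in all and at most 16, crops included, and the job is handed in when it is done.

```bash
mkdir -p pics; ls; cat > h.py <<'E'
import numpy as np, cv2
from scipy.spatial.transform import Rotation as Ro
from station import ctrl, get_image, calibration, finish_job, models
def snap(cam,fn):
    c=calibration(cam); im=get_image(cam); cv2.imwrite('pics/'+fn,im[:,:,::-1]); return im,c
def unproj(c,uv,z):
    K,R,t=[np.array(c[k],float) for k in('mtx','R','t')]
    d=R.T@np.linalg.inv(K)@np.array([uv[0],uv[1],1.]); o=-R.T@t
    return o+d*(z-o[2])/d[2]
def proj(c,X):
    K,R,t=[np.array(c[k],float) for k in('mtx','R','t')]
    p=K@(R@np.array(X,float)+t); return p[:2]/p[2]
E
python3 - <<'E'
from h import *
o=ctrl.get_obs(); print(o['t'],o['tool_pos'],o['tool_rot'],ctrl.tcp_to_grasp)
for cam in('scene','side'):
    im,c=snap(cam,cam+'0.png'); print(cam,np.array(c['R']).round(3).tolist(),(-np.array(c['R']).T@np.array(c['t'])).round(3), c['mtx'])
    for n in 'vise tackle_box steel_brush nylon_brush scraper large_wax small_wax tape_roll jar'.split():
        print(n,[(round(r['conf'],2),np.round(r['extent']).astype(int).tolist()) for r in models.search_frame(cam,n)])
print(ctrl.get_obs()['t'])
E
```

```text
pics
0.0 [0.2635229  0.56603847 0.2300656 ] [-6.78981469e-01 -3.06667492e+00  3.02751218e-03] 0.0187
scene [[-0.619, 0.785, -0.009], [0.423, 0.324, -0.846], [-0.661, -0.528, -0.533]] [1.151 0.591 0.619] [[534.90614326   0.         317.56713792]
 [  0.         534.90614326 240.01274299]
 [  0.           0.           1.        ]]
vise [(0.75, [311, 305, 400, 399])]
tackle_box [(0.73, [108, 201, 209, 275])]
steel_brush [(0.68, [286, 236, 337, 264])]
nylon_brush [(0.7, [222, 187, 265, 210])]
scraper [(0.74, [250, 213, 281, 242])]
large_wax [(0.87, [346, 258, 398, 289])]
small_wax [(0.96, [482, 299, 509, 324]), (0.86, [452, 273, 468, 296]), (0.86, [474, 251, 490, 273]), (0.55, [411, 248, 436, 269]), (0.4, [288, 237, 333, 266])]
tape_roll [(0.71, [400, 301, 424, 333])]
jar [(0.83, [191, 204, 208, 225])]
side [[0.984, -0.177, -0.012], [-0.136, -0.708, -0.693], [0.114, 0.684, -0.721]] [ 0.298 -0.758  0.889] [[575.94372893   0.         324.59292021]
 [  0.         575.94372893 239.48235651]
 [  0.           0.           1.        ]]
vise [(0.89, [366, 135, 429, 195]), (0.72, [297, 202, 330, 242])]
tackle_box [(0.74, [300, 200, 330, 241]), (0.63, [288, 367, 345, 416])]
steel_brush [(0.79, [306, 237, 355, 282])]
nylon_brush [(0.81, [285, 370, 345, 416])]
scraper [(0.56, [305, 307, 365, 354])]
large_wax [(0.92, [298, 200, 330, 240])]
small_wax [(0.87, [250, 203, 275, 216]), (0.7, [258, 172, 281, 189]), (0.62, [220, 175, 244, 194]), (0.52, [272, 146, 297, 168])]
tape_roll [(0.69, [322, 167, 342, 189])]
jar [(0.7, [382, 362, 406, 398])]
1.0
```

View pics/scene0.png

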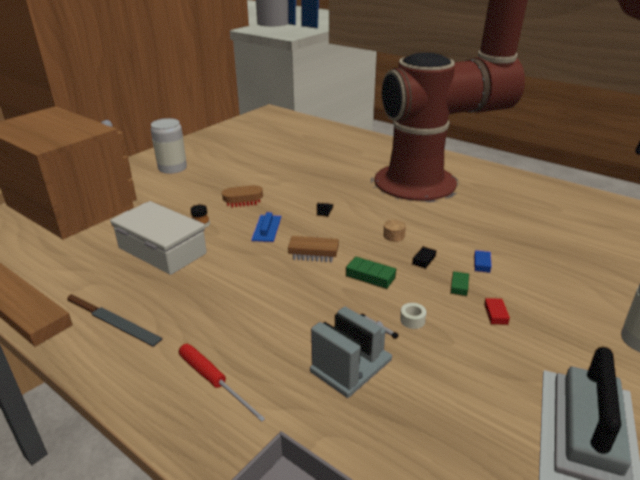

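View pics/side0.png

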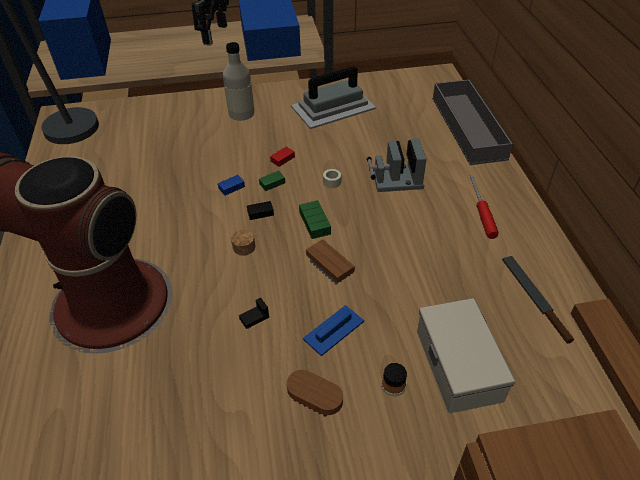

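The pictures agree. The vise is on the left (side 398,165), the box on the right (463,352), the steel brush at (330,260), the scraper at (333,330) and the nylon brush at (315,391). The large wax is at (315,219), tape at (332,178) and jar at (394,378).

Small-wax candidates in the side view are green (272,181), blue (231,185), black (260,211) and red (283,156), plus a black item (254,314). I choose the green one. Next I'll rectify the side view to measure poses.

```bash
cat >> h.py <<'E'
def rect(im,c,z,x0,x1,y0,y1,s):
    """top view: up=+x, left=+y; s px per m"""
    W,H=int((y1-y0)*s),int((x1-x0)*s)
    w=[(x1,y1),(x1,y0),(x0,y0),(x0,y1)]
    M=cv2.getPerspectiveTransform(np.float32([proj(c,(a,b,z)) for a,b in w]),np.float32([(0,0),(W,0),(W,H),(0,H)]))
    return cv2.warpPerspective(im,M,(W,H),flags=cv2.INTER_CUBIC)
def grid(r,x0,x1,y0,y1,s,st=.1):
    for v in np.arange(np.ceil(x0/st)*st,x1,st):
        j=int((x1-v)*s); cv2.line(r,(0,j),(r.shape[1],j),(255,255,0),1); cv2.putText(r,f'{v:.2f}',(0,j-2),0,.4,(255,0,255),1)
    for v in np.arange(np.ceil(y0/st)*st,y1,st):
        j=int((y1-v)*s); cv2.line(r,(j,0),(j,r.shape[0]),(255,255,0),1); cv2.putText(r,f'{v:.2f}',(j+2,10),0,.4,(255,0,255),1)
    return r
E
python3 - <<'E'
from h import *
ims={k:cv2.cvtColor(cv2.imread(f'pics/{k}0.png'),cv2.COLOR_BGR2RGB) for k in('side','scene')}
cs={k:calibration(k) for k in ims}
for k,e in (('side',dict(vise=(398,190),box=(463,352),steel=(330,260),scr=(333,330),nyl=(315,391),big=(315,219),small=(272,181),tape=(332,178),jar=(394,378))),):
    for n,p in e.items(): print(n,unproj(cs[k],p,.03).round(3))
b=(.25,.8,-.35,.4,1050)
b=(.28,.83,-.33,.42,1050)
r=grid(rect(ims['side'],cs['side'],.03,*b),*b,.05); cv2.imwrite('pics/top1.png',r[:,:,::-1]); print(r.shape)
# colour blobs
for k in ims:
    hsv=cv2.cvtColor(ims[k],cv2.COLOR_RGB2HSV)
    for n,lo,hi,z in(('green',(45,80,25),(80,255,255),.0215),('blue',(100,150,60),(125,255,255),.005)):
        m=cv2.morphologyEx(cv2.inRange(hsv,lo,hi),cv2.MORPH_CLOSE,np.ones((3,3)))
        N,l,st,ce=cv2.connectedComponentsWithStats(m)
        for i in range(1,N):
            if st[i,4]>80: print(k,n,st[i],unproj(cs[k],ce[i],.015).round(3))
E
```

```text
vise [0.623 0.179 0.03 ]
box [ 0.622 -0.255  0.03 ]
steel [ 0.434 -0.001  0.03 ]
scr [ 0.409 -0.168  0.03 ]
nyl [ 0.357 -0.281  0.03 ]
big [0.424 0.121 0.03 ]
small [0.348 0.264 0.03 ]
tape [0.485 0.248 0.03 ]
jar [ 0.491 -0.282  0.03 ]
(577, 787, 3)
side green [259 171  26  20 284] [0.347 0.286 0.015]
side green [299 200  32  39 755] [0.426 0.137 0.015]
side blue [ 38   0  52  21 892] [-0.256  1.331  0.015]
side blue [ 239    0   60   31 1551] [0.432 1.152 0.015]
side blue [218 175  26  15 194] [0.252 0.296 0.015]
side blue [ 303  305   61   50 1188] [ 0.41  -0.156  0.015]
scene green [347 257  49  31 944] [0.429 0.144 0.015]
scene green [452 272  17  23 334] [0.357 0.296 0.015]
scene blue [253 213  27  28 503] [ 0.429 -0.13   0.015]
scene blue [475 252  15  19 267] [0.263 0.299 0.015]
```

View pics/top1.png

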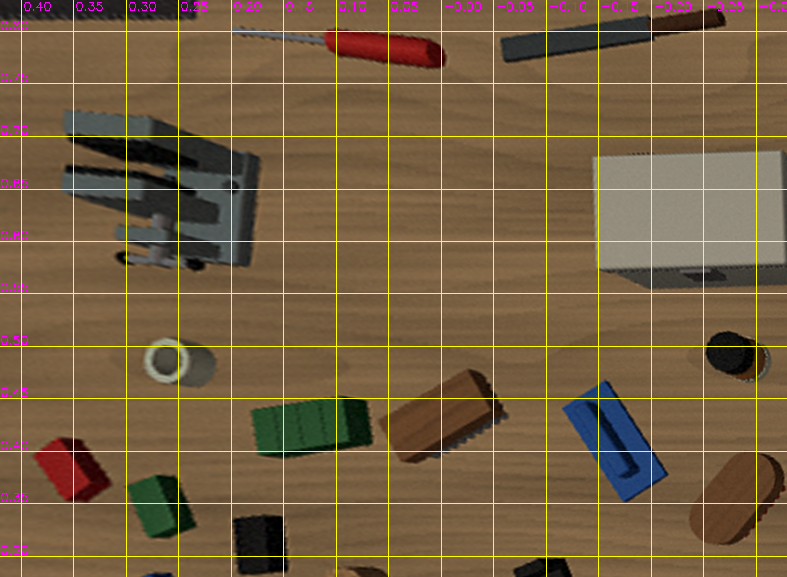

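```bash
cat > mos.py <<'E'
from h import *
def mosaic(specs,ims,cs,fn,s=1300,cols=4,wx=.15,wy=.15,st=.05):
    t=[]
    for k,z,x,y in specs:
        b=(x-wx/2,x+wx/2,y-wy/2,y+wy/2,s); r=grid(rect(ims[k],cs[k],z,*b),*b,st)
        cv2.putText(r,f'{k} z{z}',(40,r.shape[0]-5),0,.4,(255,255,255),1); r[:, -2:]=255; r[-2:]=255; t.append(r)
    while len(t)%cols: t.append(t[0]*0)
    m=np.vstack([np.hstack(t[i:i+cols]) for i in range(0,len(t),cols)]); cv2.imwrite('pics/'+fn,m[:,:,::-1]); print(m.shape)
E
python3 - <<'E'
from mos import *
ims={k:cv2.cvtColor(cv2.imread(f'pics/{k}0.png'),cv2.COLOR_BGR2RGB) for k in('side','scene')}
cs={k:calibration(k) for k in ims}
mosaic([('side',0,.64,.23),('scene',0,.64,.23),('side',.072,.59,-.25),('scene',.072,.59,-.25),
('side',.033,.43,0),('scene',.033,.43,0)],ims,cs,'mos1.png',s=1300,cols=3,wx=.22,wy=.2)
mosaic([('side',.033,.36,-.28),('scene',.033,.36,-.28),('side',.025,.42,.13),('scene',.025,.42,.13),
('side',.018,.35,.285),('scene',.018,.35,.285),('side',.005,.415,-.15),('scene',.005,.415,-.15)],ims,cs,'mos2.png',s=1400,cols=4,wx=.14,wy=.14,st=.02)
E
```

```text
Traceback (most recent call last):
  File "mos.py", line 8, in mosaic
    m=np.vstack([np.hstack(t[i:i+cols]) for i in range(0,len(t),cols)]); cv2.imwrite('pics/'+fn,m[:,:,::-1]); print(m.shape)
                 ~~~~~~~~~^^^^^^^^^^^^^
ValueError: all the input array dimensions except for the concatenation axis must match exactly, but along dimension 0, the array at index 0 has size 285 and the array at index 1 has size 286
```

```bash
sed -i 's/W,H=int((y1-y0)\*s),int((x1-x0)\*s)/W,H=round((y1-y0)*s),round((x1-x0)*s)/' h.py
python3 - <<'E'
from mos import *
ims={k:cv2.cvtColor(cv2.imread(f'pics/{k}0.png'),cv2.COLOR_BGR2RGB) for k in('side','scene')}
cs={k:calibration(k) for k in ims}
mosaic([('side',0,.64,.23),('scene',0,.64,.23),('side',.072,.59,-.25),('scene',.072,.59,-.25),
('side',.033,.43,0),('scene',.033,.43,0)],ims,cs,'mos1.png',s=1300,cols=3,wx=.22,wy=.2)
mosaic([('side',.033,.36,-.28),('scene',.033,.36,-.28),('side',.025,.42,.13),('scene',.025,.42,.13),
('side',.018,.35,.285),('scene',.018,.35,.285),('side',.005,.415,-.15),('scene',.005,.415,-.15)],ims,cs,'mos2.png',s=1400,cols=4,wx=.14,wy=.14,st=.02)
E
```

```text
(572, 780, 3)
(392, 784, 3)
```

View pics/mos1.png

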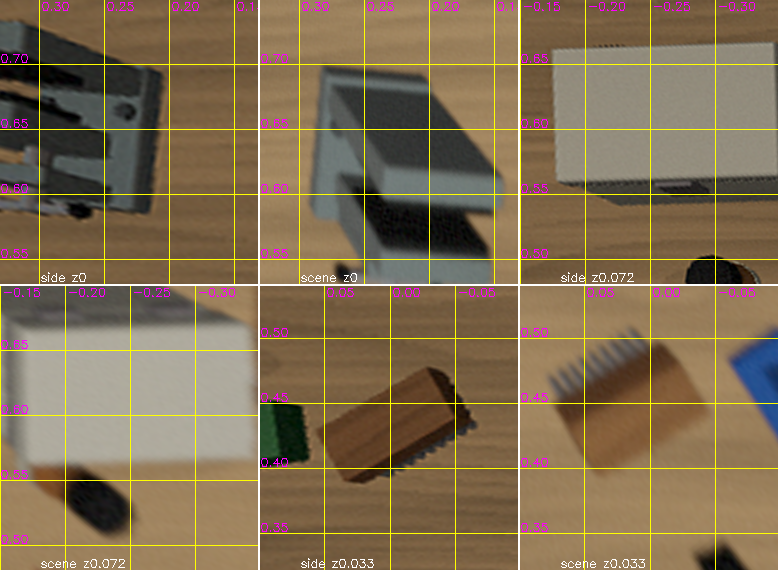

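View pics/mos2.png

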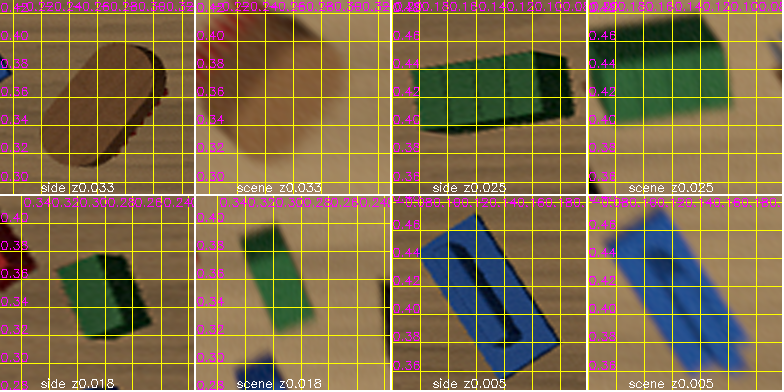

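Measured so far: vise at about (.642,.247) with yaw −0.065, and box lid centre at about (.616,−.260). I'll move over the middle for a wrist view.

```bash
cat >> h.py <<'E'
def rows(x,y,z,yaw_deg):
    """print moves: turn (deg about tool z) first, then shift in turned tool axes; yaw= direction of tool x in world (mod 180)"""
    o=ctrl.get_obs(); R=Ro.from_rotvec(o['tool_rot']).as_matrix(); cur=np.degrees(np.arctan2(R[1,0],R[0,0]))
    d=(yaw_deg-cur+90)%180-90
    a=np.radians(cur+d); xt=np.array([np.cos(a),np.sin(a),0]); zt=np.array([0,0,-1.]); yt=np.cross(zt,xt)
    v=np.array([x,y,z])-o['tool_pos']
    print(f"t={o['t']:.1f} tcp={np.round(o['tool_pos'],4)} open={o['opening']:.4f} F={np.round(o['contact_force'],1)} q6={o['q'][5]:.2f} cur yaw={cur:.1f} tilt={np.degrees(np.arccos(-R[2,2])):.2f} TURN z {-d:.2f} SHIFT tool {np.round([xt@v,yt@v,zt@v],4)}")
E
python3 -m creep '[[1,-0.0207,-0.0214,-0.0094,0,0,0],[1,-0.0207,-0.0214,-0.0094,0,0,0],[1,-0.0207,-0.0214,-0.0094,0,0,0],[1,-0.0207,-0.0214,-0.0094,0,0,0],[1,-0.0207,-0.0214,-0.0094,0,0,0],[1,-0.0207,-0.0214,-0.0094,0,0,0],[1,-0.0207,-0.0214,-0.0094,0,0,0],[1,-0.0207,-0.0214,-0.0094,0,0,0],[1,-0.0207,-0.0214,-0.0094,0,0,0],[1,-0.0207,-0.0214,-0.0094,0,0,0],[1,-0.0207,-0.0214,-0.0094,0,0,0],[1,-0.0207,-0.0214,-0.0094,0,0,0],[1,-0.0207,-0.0214,-0.0094,0,0,0],[1,-0.0207,-0.0214,-0.0094,0,0,0],[1,-0.0207,-0.0214,-0.0094,0,0,0],[1,-0.0207,-0.0214,-0.0094,0,0,0],[1,-0.0207,-0.0214,-0.0094,0,0,0],[1,-0.0207,-0.0214,-0.0094,0,0,0],[1,0,0,0,0,0,0],[1,0,0,0,0,0,0]]'
python3 - <<'E'
from h import *
rows(.44,.06,.4,180)
im,c=snap('wrist','w1.png')
print(np.array(c['R']).round(2).tolist(),-np.array(c['R']).T@np.array(c['t']),c['mtx'][0][0])
for p in((0,0),(639,0),(639,479),(0,479)): print(unproj(c,p,.03).round(3))
E
```

```text
t: 3.0
tool_pos: [0.4391, 0.0598, 0.4006]
tool_rot: [0.681, 3.067, 0.001]
contact_force: [-0.2, -0.2, -0.8]
opening: 0.0853
t=3.0 tcp=[0.4391 0.0598 0.4006] open=0.0853 F=[-0.2 -0.2 -0.8] q6=-1.17 cur yaw=155.0 tilt=0.03 TURN z -25.05 SHIFT tool [-0.0009  0.0002  0.0006]
[[0.42, 0.91, 0.0], [0.87, -0.41, 0.26], [0.24, -0.11, -0.96]] [0.37745329 0.0876859  0.54455401] 385.46926455767453
[ 0.079 -0.183  0.03 ]
[0.399 0.501 0.03 ]
[1.104 0.344 0.03 ]
[ 0.654 -0.618  0.03 ]
```

```bash
python3 - <<'E'
from mos import *
ims={'wrist':cv2.cvtColor(cv2.imread('pics/w1.png'),cv2.COLOR_BGR2RGB)}; cs={'wrist':calibration('wrist')}
W='wrist'
mosaic([(W,.033,.44,.005),(W,.005,.42,-.14),(W,.033,.36,-.28),(W,.025,.425,.14),(W,.018,.35,.29),(W,.072,.615,-.255),(W,0,.64,.22),(W,.033,.6,0)],ims,cs,'mos3.png',s=1000,cols=4,wx=.2,wy=.2,st=.02)
E
```

```text
(400, 800, 3)
```

View pics/mos3.png

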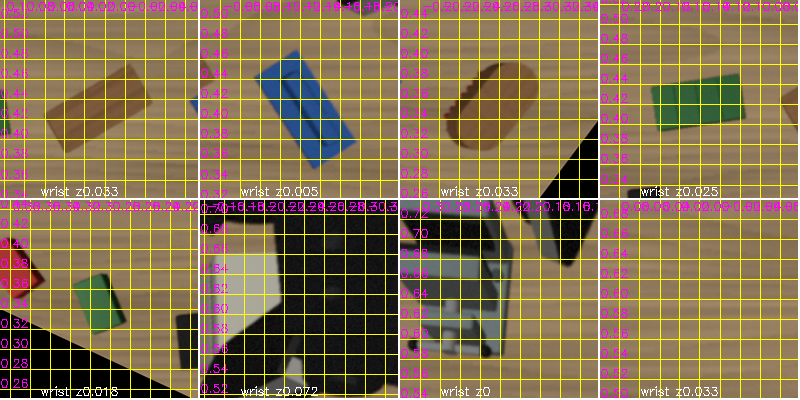

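The tiles show clean top faces:

| Thing | Position (m) | Yaw |
|---|---|---|
| steel brush | (.433,.0055) | −62° |
| scraper | (.4115,−.1465) | 34° |
| nylon brush | (.353,−.282) | about −44° |
| large wax | (.423,.141) | −81° |
| small green wax | (.347,.291) | 22° |

The large wax comes first, being the only green block with grooves. I'll hover and take a close crop.

```bash
python3 - <<'E'
from h import *
rows(.423,.141,.14,-81)
E
```

```text
t=3.0 tcp=[0.4388 0.0603 0.4003] open=0.0851 F=[0.6 0.2 0.4] q6=-1.17 cur yaw=155.0 tilt=0.03 TURN z 56.03 SHIFT tool [ 0.0821 -0.003   0.2603]
```

```bash
python3 -m creep '[[1,0,0,0,0,0,8],[1,0,0,0,0,0,8],[1,0,0,0,0,0,8],[1,0,0,0,0,0,8],[1,0,0,0,0,0,8],[1,0,0,0,0,0,8],[1,0,0,0,0,0,8],[1,0.0137,-0.0005,0.0433,0,0,0],[1,0.0137,-0.0005,0.0433,0,0,0],[1,0.0137,-0.0005,0.0433,0,0,0],[1,0.0137,-0.0005,0.0433,0,0,0],[1,0.0137,-0.0005,0.0433,0,0,0],[1,0.0137,-0.0005,0.0433,0,0,0],[1,0,0,0,0,0,0],[1,0,0,0,0,0,0]]'
python3 - <<'E'
from mos import *
rows(.423,.141,.003,-81)
im,c=snap('wrist','w2.png')
mosaic([('wrist',.025,.423,.141),('wrist',.018,.347,.291)],{'wrist':im},{'wrist':c},'mos4.png',s=2000,cols=2,wx=.16,wy=.16,st=.02)
E
```

```text
t: 4.55
tool_pos: [0.4224, 0.1414, 0.1406]
tool_rot: [-2.036, -2.391, 0.002]
contact_force: [0.5, -0.1, 1.4]
opening: 0.0855
t=4.5 tcp=[0.4224 0.1414 0.1406] open=0.0855 F=[ 0.5 -0.1  1.4] q6=-0.00 cur yaw=99.2 tilt=0.09 TURN z 0.16 SHIFT tool [-0.0005  0.0006  0.1376]
(320, 640, 3)
```

View pics/mos4.png

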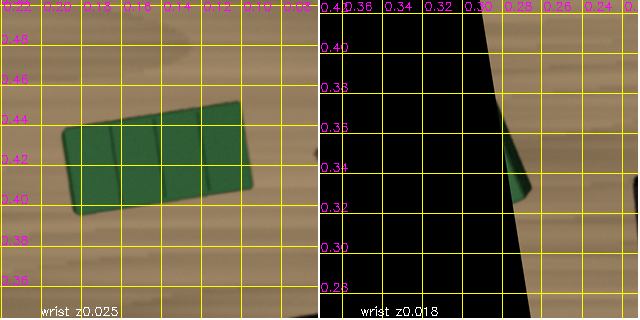

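The close crop shows the grooved green block, centre pixel (158,158), at (.424,.142) with yaw −81°. Descend and grip.

```bash
python3 -m creep '[[1,0,0.0005,0.04,0,0,0],[1,0,0.0005,0.04,0,0,0],[1,0,0,0.03,0,0,0],[1,0,0,0.02,0,0,0],[1,0,0,0.007,0,0,0],[0,0,0,0,0,0,0],[0,0,0,0,0,0,0],[0,0,0,0,0,0,0],[0,0,0,0,0,0,0],[0,0,0,0,0,0,0],[0,0,0,0,0,0,0],[0,0,0,0,0,0,0],[0,0,0,0,0,0,0],[0,0,0,0,0,0,0]]' 40
python3 - <<'E'
from h import *
rows(.615,-.26,.2,91.7)
E
```

```text
t: 6.0
tool_pos: [0.4263, 0.1412, 0.0061]
tool_rot: [2.038, 2.387, 0.005]
contact_force: [-1.7, -0.0, 5.5]
opening: 0.0441
t=6.0 tcp=[0.4263 0.1412 0.0061] open=0.0441 F=[-1.7 -0.   5.5] q6=-0.00 cur yaw=99.0 tilt=0.25 TURN z 7.34 SHIFT tool [-0.4067  0.1767 -0.1939]
```

```bash
python3 -m creep '[[0,0,0,-0.03,0,0,0],[0,0,0,-0.04,0,0,0],[0,0,0,-0.04,0,0,0],[0,0,0,-0.04,0,0,0],[0,0,0,-0.044,0,0,7.3],[0,-0.0339,0.0147,0,0,0,0],[0,-0.0339,0.0147,0,0,0,0],[0,-0.0339,0.0147,0,0,0,0],[0,-0.0339,0.0147,0,0,0,0],[0,-0.0339,0.0147,0,0,0,0],[0,-0.0339,0.0147,0,0,0,0],[0,-0.0339,0.0147,0,0,0,0],[0,-0.0339,0.0147,0,0,0,0],[0,-0.0339,0.0147,0,0,0,0],[0,-0.0339,0.0147,0,0,0,0],[0,-0.0339,0.0147,0,0,0,0],[0,-0.0339,0.0147,0,0,0,0],[0,0,0,0,0,0,0],[0,0,0,0,0,0,0]]'
python3 - <<'E'
from mos import *
rows(.615,-.26,.0785,91.7)
im,c=snap('wrist','w3.png'); im2,c2=snap('side','s3.png')
m=np.hstack([cv2.resize(im,(400,300)),rect(im,c,.072,.54,.69,-.36,-.16,2000)]) if 0 else None
b=(.54,.69,-.36,-.16,1900)
r=grid(rect(im,c,.072,*b),*b,.02)
r2=cv2.resize(im,(380,285)); cv2.imwrite('pics/box1.png',np.hstack([r,r2])[:,:,::-1])
E
```

```text
t: 7.9
tool_pos: [0.6125, -0.2607, 0.1975]
tool_rot: [-2.188, -2.253, -0.0]
contact_force: [-0.4, 0.3, 0.2]
opening: 0.0442
t=7.9 tcp=[ 0.6125 -0.2607  0.1975] open=0.0442 F=[-0.4  0.3  0.2] q6=-0.54 cur yaw=91.7 tilt=0.06 TURN z -0.03 SHIFT tool [0.0006 0.0025 0.119 ]
```

View pics/box1.png

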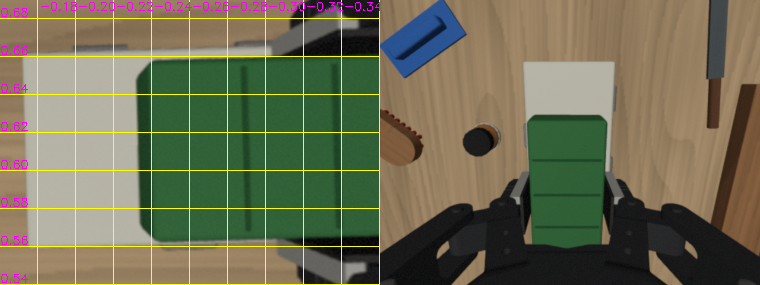

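The lid's left edge gives a box centre of (.6128,−.2607) and yaw 1.5°, and the arm is already there. Lower and release.

```bash
python3 -m creep '[[0,0,0,0.04,0,0,0],[0,0,0,0.04,0,0,0],[0,0,0,0.02,0,0,0],[0,0,0,0.012,0,0,0],[0,0,0,0.0065,0,0,0],[0,0,0,0,0,0,0],[0,0,0,0,0,0,0],[0.7,0,0,0,0,0,0],[0.7,0,0,0,0,0,0],[0.7,0,0,0,0,0,0],[0.7,0,0,0,0,0,0],[0.8,0,0,-0.02,0,0,0],[1,0,0,-0.04,0,0,0],[1,0,0,-0.04,0,0,0],[1,0,0,-0.04,0,0,0],[1,0,0,0,0,0,0]]'
python3 - <<'E'
from h import *
rows(.347,.291,.21,22)
im,c=snap('side','s4.png')
E
```

```text
t: 9.6
tool_pos: [0.616, -0.2622, 0.2282]
tool_rot: [2.178, 2.245, 0.006]
contact_force: [1.0, -0.6, 0.8]
opening: 0.0855
t=9.6 tcp=[ 0.616  -0.2622  0.2282] open=0.0855 F=[ 1.  -0.6  0.8] q6=-0.54 cur yaw=91.7 tilt=0.79 TURN z 69.73 SHIFT tool [-0.0422 -0.6137  0.0182]
```

```bash
python3 -m creep '[[1,0,0,0,0,0,7.75],[1,0,0,0,0,0,7.75],[1,0,0,0,0,0,7.75],[1,0,0,0,0,0,7.75],[1,0,0,0,0,0,7.75],[1,0,0,0,0,0,7.75],[1,0,0,0,0,0,7.75],[1,0,0,0,0,0,7.75],[1,0,0,0,0,0,7.75]]'
python3 -m creep '[[1,-0.0026,-0.0384,0.001,0,0,0],[1,-0.0026,-0.0384,0.001,0,0,0],[1,-0.0026,-0.0384,0.001,0,0,0],[1,-0.0026,-0.0384,0.001,0,0,0],[1,-0.0026,-0.0384,0.001,0,0,0],[1,-0.0026,-0.0384,0.001,0,0,0],[1,-0.0026,-0.0384,0.001,0,0,0],[1,-0.0026,-0.0384,0.001,0,0,0],[1,-0.0026,-0.0384,0.001,0,0,0],[1,-0.0026,-0.0384,0.001,0,0,0],[1,-0.0026,-0.0384,0.001,0,0,0],[1,-0.0026,-0.0384,0.001,0,0,0],[1,-0.0026,-0.0384,0.001,0,0,0],[1,-0.0026,-0.0384,0.001,0,0,0],[1,-0.0026,-0.0384,0.001,0,0,0],[1,-0.0026,-0.0384,0.001,0,0,0],[1,0,0,0,0,0,0],[1,0,0,0,0,0,0]]'
cat >> h.py <<'E'
def blob(im,c,z,lo,hi,near):
    """rectify at z, colour mask, minAreaRect nearest to near -> x,y,yaw,size(mm)"""
    x,y=near; b=(x-.1,x+.1,y-.1,y+.1,2000); r=rect(im,c,z,*b)
    m=cv2.morphologyEx(cv2.inRange(cv2.cvtColor(r,cv2.COLOR_RGB2HSV),lo,hi),cv2.MORPH_OPEN,np.ones((5,5)))
    for q in cv2.findContours(m,0,2)[0]:
        if cv2.contourArea(q)<2000: continue
        p=cv2.boxPoints(cv2.minAreaRect(q)); w=np.c_[b[1]-p[:,1]/2000,b[3]-p[:,0]/2000]
        e=[w[1]-w[0],w[2]-w[1]]; L=max(e,key=np.linalg.norm)
        print('blob',w.mean(0).round(4),'yaw',round(np.degrees(np.arctan2(L[1],L[0]))%180,1),'size',sorted(np.round(1000*np.linalg.norm(e,axis=1),1)))
E
python3 - <<'E'
from h import *
rows(.347,.291,.003,22)
im,c=snap('wrist','w5.png')
blob(im,c,.018,(40,70,20),(85,255,255),(.347,.291))
im,c=snap('side','s5.png'); blob(im,c,.097,(40,70,20),(85,255,255),(.61,-.26))
E
```

```text
t: 10.55
tool_pos: [0.6119, -0.2599, 0.2168]
tool_rot: [-3.083, -0.59, 0.004]
contact_force: [0.5, 0.8, -0.5]
opening: 0.0855
t: 12.35
tool_pos: [0.3431, 0.2939, 0.2016]
tool_rot: [3.082, 0.602, -0.004]
contact_force: [-0.2, 0.1, 0.0]
opening: 0.0854
t=12.3 tcp=[0.3431 0.2939 0.2016] open=0.0854 F=[-0.2  0.1  0. ] q6=1.73 cur yaw=22.1 tilt=0.16 TURN z 0.10 SHIFT tool [0.0025 0.0041 0.1986]
blob [0.3478 0.2933] yaw 22.6 size [np.float32(31.3), np.float32(55.2)]
blob [ 0.6098 -0.2679] yaw 91.5 size [np.float32(51.8), np.float32(100.3)]
```

```bash
python3 -m creep '[[0.6,0.002,0.0012,0.04,0,0,0],[0.6,0.0021,0.0011,0.04,0,0,0],[0.6,0,0,0.04,0,0,0],[0.6,0,0,0.04,0,0,0],[0.6,0,0,0.025,0,0,0],[0.6,0,0,0.0136,0,0,0],[0.6,0,0,0,0,0,0],[0,0,0,0,0,0,0],[0,0,0,0,0,0,0],[0,0,0,0,0,0,0],[0,0,0,0,0,0,0],[0,0,0,0,0,0,0],[0,0,0,0,0,0,0],[0,0,0,-0.03,0,0,0],[0,0,0,-0.04,0,0,0],[0,0,0,-0.04,0,0,0],[0,0,0,-0.04,0,0,0],[0,0,0,-0.04,0,0,0],[0,0,0,0,0,0,0],[0,0,0,0,0,0,0]]' 40
python3 - <<'E'
from h import *
rows(.6128,-.2607,.2,91.5)
E
```

```text
t: 14.45
tool_pos: [0.3493, 0.2936, 0.196]
tool_rot: [-3.083, -0.599, -0.004]
contact_force: [0.1, -1.0, -1.1]
opening: 0.031
t=14.4 tcp=[0.3493 0.2936 0.196 ] open=0.0310 F=[ 0.1 -1.  -1.1] q6=1.72 cur yaw=22.0 tilt=0.17 TURN z -69.51 SHIFT tool [-0.5611  0.2489 -0.004 ]
```

```bash
python3 -m creep '[[0,0,0,0,0,0,-7.72],[0,0,0,0,0,0,-7.72],[0,0,0,0,0,0,-7.72],[0,0,0,0,0,0,-7.72],[0,0,0,0,0,0,-7.72],[0,0,0,0,0,0,-7.72],[0,0,0,0,0,0,-7.72],[0,0,0,0,0,0,-7.72],[0,0,0,0,0,0,-7.72]]'
python3 -m creep '[[0,-0.0351,0.0156,0,0,0,0],[0,-0.0351,0.0156,0,0,0,0],[0,-0.0351,0.0156,0,0,0,0],[0,-0.0351,0.0156,0,0,0,0],[0,-0.0351,0.0156,0,0,0,0],[0,-0.0351,0.0156,0,0,0,0],[0,-0.0351,0.0156,0,0,0,0],[0,-0.0351,0.0156,0,0,0,0],[0,-0.0351,0.0156,0,0,0,0],[0,-0.0351,0.0156,0,0,0,0],[0,-0.0351,0.0156,0,0,0,0],[0,-0.0351,0.0156,0,0,0,0],[0,-0.0351,0.0156,0,0,0,0],[0,-0.0351,0.0156,0,0,0,0],[0,-0.0351,0.0156,0,0,0,0],[0,-0.0351,0.0156,0,0,0,0],[0,0,0,0,0,0,0],[0,0,0,0,0,0,0],[0,0,0,0,0,0,0]]'
python3 - <<'E'
from h import *
rows(.6128,-.2607,.104,91.5)
im,c=snap('wrist','w6.png')
b=(.53,.69,-.36,-.16,1900)
r=grid(rect(im,c,.097,*b),*b,.02); r2=cv2.resize(im,(405,304)); cv2.imwrite('pics/box2.png',np.hstack([r,r2])[:,:,::-1])
E
```

```text
t: 15.35
tool_pos: [0.3476, 0.2926, 0.192]
tool_rot: [-2.186, -2.255, 0.007]
contact_force: [0.0, 1.1, -0.6]
opening: 0.0307
t: 17.25
tool_pos: [0.6118, -0.2606, 0.1929]
tool_rot: [-2.19, -2.248, 0.001]
contact_force: [0.4, 0.3, -1.6]
opening: 0.0309
t=17.2 tcp=[ 0.6118 -0.2606  0.1929] open=0.0309 F=[ 0.4  0.3 -1.6] q6=-0.54 cur yaw=91.5 tilt=0.17 TURN z -0.00 SHIFT tool [-0.0002  0.001   0.0889]
```

View pics/box2.png

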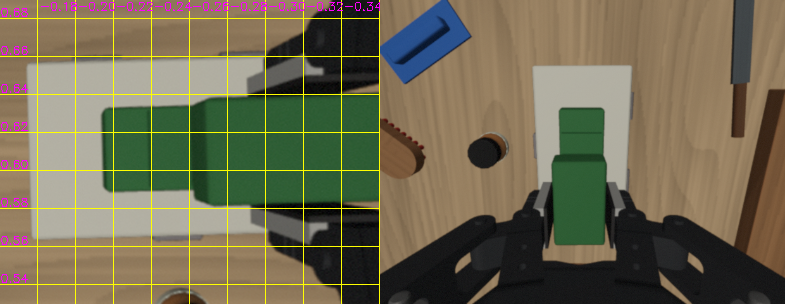

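The large wax is on the lid at (.611,−.259), centred within about 2 mm. The small block is above it, so lower and release.

```bash
python3 -m creep '[[0,0,0,0.04,0,0,0],[0,0.001,0,0.025,0,0,0],[0,0,0,0.015,0,0,0],[0,0,0,0.0075,0,0,0],[0,0,0,0,0,0,0],[0,0,0,0,0,0,0],[0.6,0,0,0,0,0,0],[0.6,0,0,0,0,0,0],[0.6,0,0,0,0,0,0],[0.6,0,0,0,0,0,0],[0.8,0,0,-0.02,0,0,0],[1,0,0,-0.04,0,0,0],[1,0,0,-0.04,0,0,0],[1,0,0,0,0,0,0],[1,0,0,0,0,0,0]]'
python3 - <<'E'
from h import *
rows(.4115,-.1465,.2,34)
im,c=snap('side','s7.png'); blob(im,c,.115,(40,70,20),(85,255,255),(.61,-.26))
cv2.imwrite('pics/s7c.png',cv2.resize(im[270:430,380:540],(480,480))[:,:,::-1])
E
```

```text
t: 18.8
tool_pos: [0.6135, -0.2613, 0.2093]
tool_rot: [2.19, 2.247, 0.001]
contact_force: [-0.4, 0.6, -0.2]
opening: 0.0855
t=18.8 tcp=[ 0.6135 -0.2613  0.2093] open=0.0855 F=[-0.4  0.6 -0.2] q6=-0.54 cur yaw=91.5 tilt=0.21 TURN z 57.46 SHIFT tool [-0.1033 -0.2081  0.0093]
blob [ 0.6034 -0.2792] yaw 91.4 size [np.float32(51.8), np.float32(98.5)]
```

View pics/s7c.png

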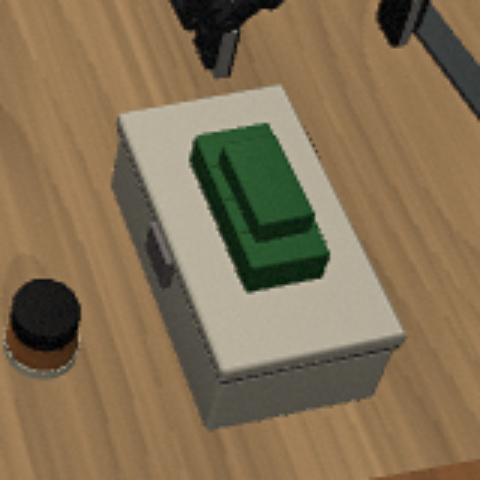

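The stack looks centred in the crop. Now the steel brush: hover and measure from above.

```bash
python3 - <<'E'
from h import *
rows(.433,.0055,.2,118)
E
```

```text
t=18.9 tcp=[ 0.6126 -0.2608  0.2071] open=0.0858 F=[-0.1 -0.2 -0.8] q6=-0.54 cur yaw=91.5 tilt=0.01 TURN z -26.54 SHIFT tool [ 0.3194 -0.0335  0.0071]
```

```bash
python3 -m creep '[[1,0,0,0,0,0,-6.6],[1,0,0,0,0,0,-6.6],[1,0,0,0,0,0,-6.6],[1,0,0,0,0,0,-6.6],[1,0.0319,-0.0033,0.0007,0,0,0],[1,0.0319,-0.0033,0.0007,0,0,0],[1,0.0319,-0.0033,0.0007,0,0,0],[1,0.0319,-0.0033,0.0007,0,0,0],[1,0.0319,-0.0033,0.0007,0,0,0],[1,0.0319,-0.0033,0.0007,0,0,0],[1,0.0319,-0.0033,0.0007,0,0,0],[1,0.0319,-0.0033,0.0007,0,0,0],[1,0.0319,-0.0033,0.0007,0,0,0],[1,0.0319,-0.0033,0.0007,0,0,0],[1,0,0,0,0,0,0],[1,0,0,0,0,0,0]]'
python3 - <<'E'
from mos import *
rows(.433,.0055,.002,118)
im,c=snap('wrist','w8.png'); W='wrist'
mosaic([(W,.033,.433,.0055),(W,.005,.4115,-.1465),(W,.033,.353,-.282),(W,0,.63,.2)],{W:im},{W:c},'mos5.png',s=1900,cols=4,wx=.15,wy=.1,st=.05)
E
```

```text
t: 20.45
tool_pos: [0.4336, 0.0061, 0.1986]
tool_rot: [-1.619, -2.69, 0.002]
contact_force: [0.0, -0.4, 1.1]
opening: 0.0852
t=20.4 tcp=[0.4336 0.0061 0.1986] open=0.0852 F=[ 0.  -0.4  1.1] q6=-0.65 cur yaw=117.9 tilt=0.12 TURN z -0.07 SHIFT tool [-0.0002 -0.0008  0.1966]
(285, 760, 3)
```

View pics/mos5.png

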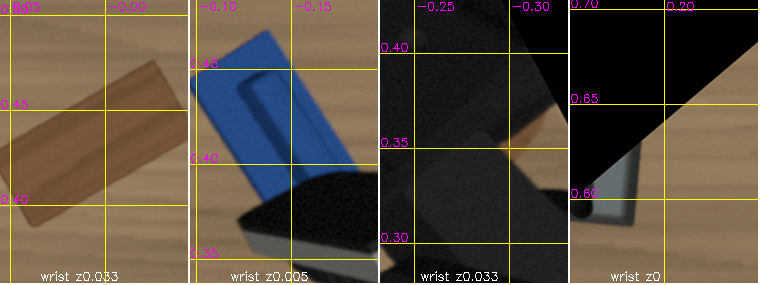

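The steel brush centre is (.4325,.0055) with yaw 120°, and the vise's near corner is at (.586,.217). Grip it.

```bash
python3 -m creep '[[1,0,-0.0012,0.04,0,0,-2.1],[1,0,0,0.04,0,0,0],[1,0,0,0.04,0,0,0],[1,0,0,0.04,0,0,0],[1,0,0,0.025,0,0,0],[1,0,0,0.011,0,0,0],[1,0,0,0,0,0,0],[0,0,0,0,0,0,0],[0,0,0,0,0,0,0],[0,0,0,0,0,0,0],[0,0,0,0,0,0,0],[0,0,0,0,0,0,0],[0,0,0,0,0,0,0],[0,0,0,0,0,0,0],[0,0,0,0,0,0,0]]' 50
python3 - <<'E'
from h import *
rows(.636,.147,.12,176.3)
E
python3 -m creep '[[0,0,0,-0.03,0,0,0],[0,0,0,-0.04,0,0,0],[0,0,0,-0.05,0,0,0],[0,0,0,0,0,0,-8],[0,0,0,0,0,0,-8],[0,0,0,0,0,0,-8],[0,0,0,0,0,0,-8],[0,0,0,0,0,0,-8],[0,0,0,0,0,0,-8],[0,0,0,0,0,0,-8.3],[0,0,0,0,0,0,0],[0,0,0,0,0,0,0]]'
python3 - <<'E'
from h import *
rows(.636,.147,.12,176.3)
E
```

```text
t: 22.0
tool_pos: [0.4352, 0.0049, 0.0061]
tool_rot: [1.57, 2.717, 0.002]
contact_force: [-0.3, -0.6, 5.9]
opening: 0.0452
t=22.0 tcp=[0.4352 0.0049 0.0061] open=0.0452 F=[-0.3 -0.6  5.9] q6=-0.68 cur yaw=120.0 tilt=0.22 TURN z -56.33 SHIFT tool [-0.1912  0.1547 -0.1139]
t: 23.2
tool_pos: [0.433, 0.0053, 0.1239]
tool_rot: [-0.107, -3.139, -0.0]
contact_force: [0.2, 0.4, -2.7]
opening: 0.0452
t=23.2 tcp=[0.433  0.0053 0.1239] open=0.0452 F=[ 0.2  0.4 -2.7] q6=-1.66 cur yaw=176.1 tilt=0.03 TURN z -0.21 SHIFT tool [-0.1934  0.1545  0.0039]
```

```bash
python3 -m creep '[[0,-0.0242,0.0193,0,0,0,0],[0,-0.0242,0.0193,0,0,0,0],[0,-0.0242,0.0193,0,0,0,0],[0,-0.0242,0.0193,0,0,0,0],[0,-0.0242,0.0193,0,0,0,0],[0,-0.0242,0.0193,0,0,0,0],[0,-0.0242,0.0193,0,0,0,0],[0,-0.0242,0.0193,0,0,0,0],[0,0,0,0,0,0,0],[0,0,0,0,0,0,0]]'
python3 - <<'E'
from mos import *
rows(.636,.147,.006,176.3)
im,c=snap('wrist','w9.png')
b=(.53,.73,.06,.30,1600)
r=grid(rect(im,c,0,*b),*b,.02); r2=cv2.resize(im,(416,320)); cv2.imwrite('pics/v1.png',np.hstack([r,r2])[:,:,::-1])
E
```

```text
t: 24.2
tool_pos: [0.6363, 0.1468, 0.1234]
tool_rot: [-0.104, -3.138, 0.001]
contact_force: [-0.6, -0.9, -1.5]
opening: 0.0453
t=24.2 tcp=[0.6363 0.1468 0.1234] open=0.0453 F=[-0.6 -0.9 -1.5] q6=-1.39 cur yaw=176.2 tilt=0.09 TURN z -0.09 SHIFT tool [3.000e-04 1.000e-04 1.174e-01]
```

View pics/v1.png

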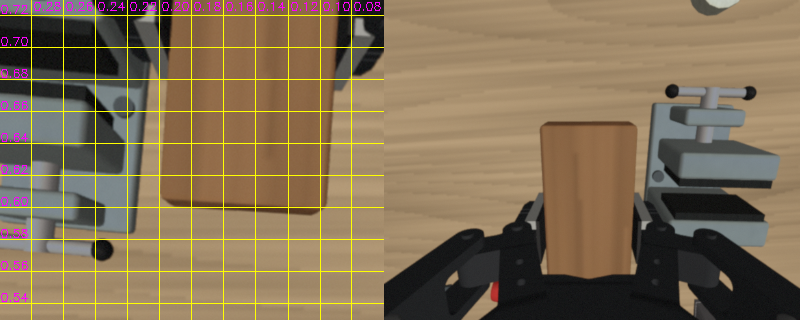

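The vise corner gives a centre of (.642,.251) and yaw −0.075, so the steel brush is within 2 mm of its target. Lower and release.

```bash
python3 -m creep '[[0,0.002,0,0.04,0,0,-0.3],[0,0,0,0.04,0,0,0],[0,0,0,0.02,0,0,0],[0,0,0,0.011,0,0,0],[0,0,0,0.0055,0,0,0],[0,0,0,0,0,0,0],[0,0,0,0,0,0,0],[0.75,0,0,0,0,0,0],[0.75,0,0,0,0,0,0],[0.75,0,0,0,0,0,0],[0.75,0,0,0,0,0,0],[0.75,0,0,-0.02,0,0,0],[0.75,0,0,-0.04,0,0,0],[1,0,0,-0.04,0,0,0],[1,0,0,-0.04,0,0,0],[1,0,0,-0.04,0,0,0],[1,0,0,0,0,0,0]]'
python3 - <<'E'
from h import *
rows(.4115,-.1465,.17,34)
E
```

```text
t: 25.95
tool_pos: [0.6386, 0.1474, 0.1965]
tool_rot: [0.094, 3.126, 0.003]
contact_force: [0.8, 1.2, 1.3]
opening: 0.0852
t=25.9 tcp=[0.6386 0.1474 0.1965] open=0.0852 F=[0.8 1.2 1.3] q6=-1.40 cur yaw=176.6 tilt=0.80 TURN z -37.43 SHIFT tool [ 0.3526 -0.1166  0.0265]
```

```bash
python3 -m creep '[[1,0,0,0,0,0,-7.5],[1,0,0,0,0,0,-7.5],[1,0,0,0,0,0,-7.5],[1,0,0,0,0,0,-7.5],[1,0,0,0,0,0,-7.5],[1,0.0353,-0.0117,0.0026,0,0,0],[1,0.0353,-0.0117,0.0026,0,0,0],[1,0.0353,-0.0117,0.0026,0,0,0],[1,0.0353,-0.0117,0.0026,0,0,0],[1,0.0353,-0.0117,0.0026,0,0,0],[1,0.0353,-0.0117,0.0026,0,0,0],[1,0.0353,-0.0117,0.0026,0,0,0],[1,0.0353,-0.0117,0.0026,0,0,0],[1,0.0353,-0.0117,0.0026,0,0,0],[1,0.0353,-0.0117,0.0026,0,0,0],[1,0,0,0,0,0,0],[1,0,0,0,0,0,0]]'
python3 - <<'E'
from mos import *
rows(.4115,-.1465,.007,34)
im,c=snap('wrist','w10.png'); W='wrist'
blob(im,c,.005,(98,120,40),(128,255,255),(.4115,-.1465))
im,c=snap('side','s10.png')
blob(im,c,.005,(98,120,40),(128,255,255),(.4115,-.1465))
E
```

```text
t: 27.65
tool_pos: [0.4073, -0.1481, 0.1613]
tool_rot: [-0.917, 3.005, 0.001]
contact_force: [-0.0, 0.3, 0.4]
opening: 0.0855
t=27.6 tcp=[ 0.4073 -0.1481  0.1613] open=0.0855 F=[-0.   0.3  0.4] q6=-2.68 cur yaw=-146.1 tilt=0.03 TURN z -0.06 SHIFT tool [-0.0044 -0.001   0.1543]
blob [ 0.4116 -0.1457] yaw 32.8 size [np.float32(49.2), np.float32(109.6)]
blob [ 0.4129 -0.1485] yaw 33.0 size [np.float32(51.7), np.float32(111.2)]
```

```bash
python3 -m creep '[[0.7,-0.0049,-0.0003,0.04,0,0,1.1],[0.7,0,0,0.04,0,0,0],[0.7,0,0,0.04,0,0,0],[0.7,0,0,0.02,0,0,0],[0.7,0,0,0.0123,0,0,0],[0.7,0,0,0,0,0,0],[0,0,0,0,0,0,0],[0,0,0,0,0,0,0],[0,0,0,0,0,0,0],[0,0,0,0,0,0,0],[0,0,0,0,0,0,0],[0,0,0,0,0,0,0],[0,0,0,0,0,0,0],[0,0,0,0,0,0,0]]' 40
python3 - <<'E'
from h import *
rows(.628,.0605,.12,175.7)
E
python3 -m creep '[[0,0,0,-0.03,0,0,0],[0,0,0,-0.04,0,0,0],[0,0,0,-0.05,0,0,0],[0,0,0,0,0,0,7.45],[0,0,0,0,0,0,7.45],[0,0,0,0,0,0,7.45],[0,0,0,0,0,0,7.45],[0,0,0,0,0,0,7.45],[0,0,0,0,0,0,0],[0,0,0,0,0,0,0]]'
python3 - <<'E'
from h import *
rows(.628,.0605,.12,175.7)
E
```

```text
t: 29.15
tool_pos: [0.4133, -0.1461, 0.011]
tool_rot: [-0.89, 3.01, -0.003]
contact_force: [-0.3, -0.1, 6.9]
opening: 0.015
t=29.1 tcp=[ 0.4133 -0.1461  0.011 ] open=0.0150 F=[-0.3 -0.1  6.9] q6=-2.66 cur yaw=-147.1 tilt=0.19 TURN z 37.25 SHIFT tool [-0.1986  0.2221 -0.109 ]
t: 30.15
tool_pos: [0.4117, -0.1453, 0.1292]
tool_rot: [-0.114, -3.139, -0.0]
contact_force: [-0.3, -0.0, 0.8]
opening: 0.0148
t=30.1 tcp=[ 0.4117 -0.1453  0.1292] open=0.0148 F=[-0.3 -0.   0.8] q6=-2.01 cur yaw=175.9 tilt=0.01 TURN z 0.16 SHIFT tool [-0.2002  0.2214  0.0092]
```

```bash
python3 -m creep '[[0,-0.0222,0.0246,0,0,0,0],[0,-0.0222,0.0246,0,0,0,0],[0,-0.0222,0.0246,0,0,0,0],[0,-0.0222,0.0246,0,0,0,0],[0,-0.0222,0.0246,0,0,0,0],[0,-0.0222,0.0246,0,0,0,0],[0,-0.0222,0.0246,0,0,0,0],[0,-0.0222,0.0246,0,0,0,0],[0,-0.0222,0.0246,0,0,0,0],[0,0,0,0,0,0,0],[0,0,0,0,0,0,0]]'
python3 - <<'E'
from mos import *
rows(.628,.0605,.011,175.7)
im,c=snap('wrist','w11.png')
b=(.53,.73,.0,.24,1600)
r=grid(rect(im,c,.033,*b),*b,.02); r2=cv2.resize(im,(416,320)); cv2.imwrite('pics/v2.png',np.hstack([r,r2])[:,:,::-1])
E
```

```text
t: 31.25
tool_pos: [0.6275, 0.0607, 0.1288]
tool_rot: [-0.114, -3.138, 0.001]
contact_force: [-0.4, -0.5, -0.4]
opening: 0.0146
t=31.2 tcp=[0.6275 0.0607 0.1288] open=0.0146 F=[-0.4 -0.5 -0.4] q6=-1.52 cur yaw=175.8 tilt=0.07 TURN z 0.15 SHIFT tool [-0.0005 -0.0002  0.1178]
```

View pics/v2.png

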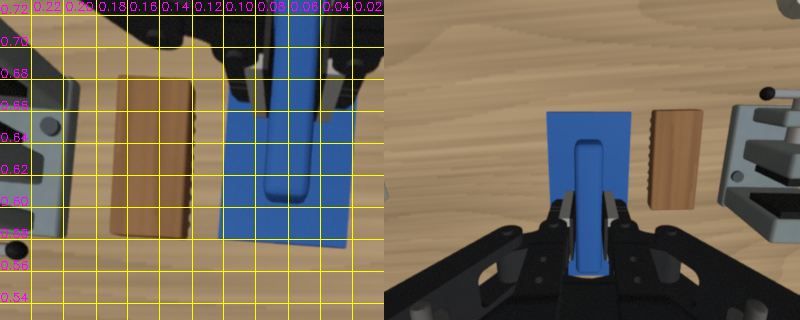

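The steel brush sits at (.632,.145), which is vise frame (−.002,−.106). The scraper is nearly on target; shift it 4 mm towards the box and lower.

```bash
python3 -m creep '[[0,0,-0.0035,0.04,0,0,0],[0,0,0,0.04,0,0,0],[0,0,0,0.02,0,0,0],[0,0,0,0.012,0,0,0],[0,0,0,0.0055,0,0,0],[0,0,0,0,0,0,0],[0,0,0,0,0,0,0],[0.5,0,0,0,0,0,0],[0.5,0,0,0,0,0,0],[0.5,0,0,0,0,0,0],[0.5,0,0,0,0,0,0],[0.5,0,0,-0.02,0,0,0],[0.6,0,0,-0.04,0,0,0],[1,0,0,-0.04,0,0,0],[1,0,0,-0.04,0,0,0],[1,0,0,-0.04,0,0,0],[1,0,0,0,0,0,0],[1,0,0,0,0,0,0]]'
python3 - <<'E'
from h import *
rows(.353,-.282,.2,137)
E
```

```text
t: 33.1
tool_pos: [0.6282, 0.057, 0.1935]
tool_rot: [0.117, 3.136, 0.0]
contact_force: [0.2, 0.5, -0.8]
opening: 0.0855
t=33.1 tcp=[0.6282 0.057  0.1935] open=0.0855 F=[ 0.2  0.5 -0.8] q6=-1.52 cur yaw=175.7 tilt=0.18 TURN z 38.72 SHIFT tool [-0.0299 -0.4357 -0.0065]
```

```bash
python3 -m creep '[[1,0,0,0,0,0,7.75],[1,0,0,0,0,0,7.75],[1,0,0,0,0,0,7.75],[1,0,0,0,0,0,7.75],[1,0,0,0,0,0,7.75],[1,-0.0025,-0.0363,0,0,0,0],[1,-0.0025,-0.0363,0,0,0,0],[1,-0.0025,-0.0363,0,0,0,0],[1,-0.0025,-0.0363,0,0,0,0],[1,-0.0025,-0.0363,0,0,0,0],[1,-0.0025,-0.0363,0,0,0,0],[1,-0.0025,-0.0363,0,0,0,0],[1,-0.0025,-0.0363,0,0,0,0],[1,-0.0025,-0.0363,0,0,0,0],[1,-0.0025,-0.0363,0,0,0,0],[1,-0.0025,-0.0363,0,0,0,0],[1,-0.0025,-0.0363,0,0,0,0],[1,0,0,0,0,0,0],[1,0,0,0,0,0,0]]'
python3 - <<'E'
from mos import *
rows(.353,-.282,.002,137)
im,c=snap('wrist','w12.png'); W='wrist'
im2,c2=snap('side','s12.png')
mosaic([(W,.033,.353,-.282),('side',.033,.353,-.282)],{W:im,'side':im2},{W:c,'side':c2},'mos6.png',s=2400,cols=2,wx=.14,wy=.14,st=.02)
E
```

```text
t: 35.0
tool_pos: [0.3512, -0.2814, 0.1899]
tool_rot: [-1.154, -2.919, -0.003]
contact_force: [0.1, 1.4, 0.2]
opening: 0.0854
t=35.0 tcp=[ 0.3512 -0.2814  0.1899] open=0.0854 F=[0.1 1.4 0.2] q6=-1.66 cur yaw=136.9 tilt=0.19 TURN z -0.15 SHIFT tool [-0.0017  0.0008  0.1879]
(336, 672, 3)
```

View pics/mos6.png

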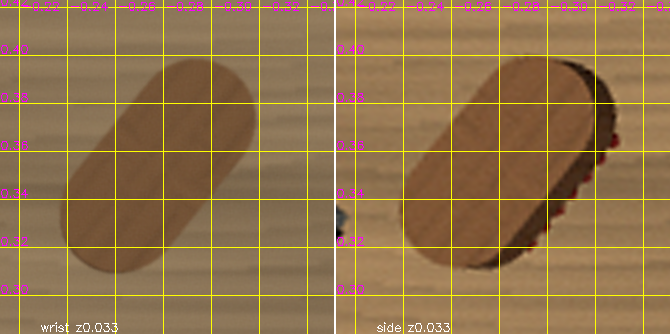

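Nylon brush: centre (.3543,−.278), yaw 141.5°. Grip it.

```bash
python3 -m creep '[[1,0,0.0046,0.04,0,0,0],[1,0,0,0.04,0,0,-4.6],[1,0,0,0.04,0,0,0],[1,0,0,0.035,0,0,0],[1,0,0,0.02,0,0,0],[1,0,0,0.012,0,0,0],[1,0,0,0,0,0,0],[0,0,0,0,0,0,0],[0,0,0,0,0,0,0],[0,0,0,0,0,0,0],[0,0,0,0,0,0,0],[0,0,0,0,0,0,0],[0,0,0,0,0,0,0],[0,0,0,0,0,0,0],[0,0,0,0,0,0,0]]' 45
python3 - <<'E'
from h import *
rows(.62,-.032,.12,176)
E
python3 -m creep '[[0,0,0,-0.03,0,0,0],[0,0,0,-0.04,0,0,0],[0,0,0,-0.05,0,0,0],[0,0,0,0,0,0,-6.9],[0,0,0,0,0,0,-6.9],[0,0,0,0,0,0,-6.9],[0,0,0,0,0,0,-6.9],[0,0,0,0,0,0,-6.9],[0,0,0,0,0,0,0],[0,0,0,0,0,0,0]]'
python3 - <<'E'
from h import *
rows(.62,-.032,.12,176)
E
```

```text
t: 36.6
tool_pos: [0.3564, -0.2797, 0.0066]
tool_rot: [1.033, 2.963, -0.002]
contact_force: [0.1, 1.0, 6.3]
opening: 0.0489
t=36.6 tcp=[ 0.3564 -0.2797  0.0066] open=0.0489 F=[0.1 1.  6.3] q6=-1.73 cur yaw=141.6 tilt=0.19 TURN z -34.45 SHIFT tool [-0.2457  0.2654 -0.1134]
t: 37.6
tool_pos: [0.3551, -0.2784, 0.1248]
tool_rot: [-0.112, -3.14, -0.0]
contact_force: [0.4, 0.7, -1.1]
opening: 0.049
t=37.6 tcp=[ 0.3551 -0.2784  0.1248] open=0.0490 F=[ 0.4  0.7 -1.1] q6=-2.33 cur yaw=175.9 tilt=0.00 TURN z -0.09 SHIFT tool [-0.2471  0.2643  0.0048]
```

```bash
python3 -m creep '[[0,-0.0247,0.0264,0,0,0,0],[0,-0.0247,0.0264,0,0,0,0],[0,-0.0247,0.0264,0,0,0,0],[0,-0.0247,0.0264,0,0,0,0],[0,-0.0247,0.0264,0,0,0,0],[0,-0.0247,0.0264,0,0,0,0],[0,-0.0247,0.0264,0,0,0,0],[0,-0.0247,0.0264,0,0,0,0],[0,-0.0247,0.0264,0,0,0,0],[0,-0.0247,0.0264,0,0,0,0],[0,0,0,0,0,0,0],[0,0,0,0,0,0,0]]'
python3 - <<'E'
from mos import *
rows(.6204,-.0325,.0068,176)
im,c=snap('wrist','w13.png')
blob(im,c,.005,(98,120,40),(128,255,255),(.627,.057))
b=(.53,.73,-.10,.14,1600)
r=grid(rect(im,c,.005,*b),*b,.02); r2=cv2.resize(im,(416,320)); cv2.imwrite('pics/v3.png',np.hstack([r,r2])[:,:,::-1])
E
```

```text
t: 38.8
tool_pos: [0.6198, -0.0316, 0.1244]
tool_rot: [-0.108, -3.139, 0.0]
contact_force: [-0.1, 0.1, -1.4]
opening: 0.0492
t=38.8 tcp=[ 0.6198 -0.0316  0.1244] open=0.0492 F=[-0.1  0.1 -1.4] q6=-1.67 cur yaw=176.1 tilt=0.05 TURN z 0.06 SHIFT tool [-0.0006 -0.0009  0.1176]
blob [0.6276 0.0565] yaw 175.7 size [np.float32(50.2), np.float32(109.7)]
```

View pics/v3.png

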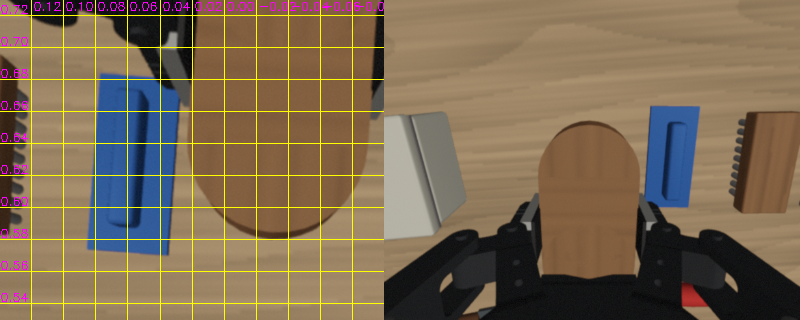

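The scraper lies at (.6276,.0565) with yaw 175.7°. The nylon brush is within 2 mm of target, so lower and release.

```bash
python3 -m creep '[[0,-0.0008,-0.0015,0.04,0,0,0],[0,0,0,0.04,0,0,0],[0,0,0,0.02,0,0,0],[0,0,0,0.012,0,0,0],[0,0,0,0.0052,0,0,0],[0,0,0,0,0,0,0],[0,0,0,0,0,0,0],[0.75,0,0,0,0,0,0],[0.75,0,0,0,0,0,0],[0.75,0,0,0,0,0,0],[0.75,0,0,0,0,0,0],[0.75,0,0,-0.02,0,0,0],[0.75,0,0,-0.04,0,0,0],[1,0,0,-0.04,0,0,0],[1,0,0,-0.05,0,0,0],[1,0,0,-0.05,0,0,0],[1,0.045,0,-0.045,0,0,0],[1,0.045,0,-0.045,0,0,0],[1,0.045,0,-0.045,0,0,0],[1,0.045,0,-0.01,0,0,0]]'
python3 -m creep '[[1,0.045,0,0,0,0,0],[1,0,0,0,0,0,0],[1,0,0,0,0,0,0]]'
python3 - <<'E'
from mos import *
rows(.5,0,.4,176)
im,c=snap('wrist','w14.png'); im2,c2=snap('side','s14.png')
blob(im,c,.005,(98,120,40),(128,255,255),(.627,.057))
blob(im,c,.115,(40,70,20),(85,255,255),(.613,-.26))
for n in('tape_roll','jar'): print(n,[np.round(unproj(c2,[(e[0]+e[2])/2,(e[1]+e[3])/2],.02),3) for e in [r['extent'] for r in models.search_frame('side',n)][:1]])
b=(.54,.72,-.36,.30,780)
r=[grid(rect(im,c,.033,*b),*b,.05),grid(rect(im,c,.115,*b),*b,.05),cv2.resize(im2[130:420,250:540],(515,515))[140:400]]
w=r[0].shape[1]; q=np.zeros((r[2].shape[0],max(w,515),3),np.uint8); q[:,:r[2].shape[1]]=r[2]
cv2.imwrite('pics/fin.png',np.vstack([r[0],r[1],q[:,:w]])[:,:,::-1])
E
```

```text
t: 40.85
tool_pos: [0.4701, -0.0234, 0.3288]
tool_rot: [0.107, 3.132, -0.002]
contact_force: [-1.3, -0.8, 1.2]
opening: 0.0853
t: 41.15
tool_pos: [0.4244, -0.0201, 0.3242]
tool_rot: [0.108, 3.137, -0.001]
contact_force: [-0.2, 0.2, -0.3]
opening: 0.0855
t=41.1 tcp=[ 0.4244 -0.0201  0.3242] open=0.0855 F=[-0.2  0.2 -0.3] q6=-1.72 cur yaw=176.1 tilt=0.15 TURN z 0.05 SHIFT tool [-0.074   0.0253 -0.0758]
blob [0.627  0.0565] yaw 175.6 size [np.float32(49.0), np.float32(109.9)]
tape_roll [array([0.488, 0.263, 0.02 ])]
jar [array([ 0.495, -0.278,  0.02 ])]
```

View pics/fin.png

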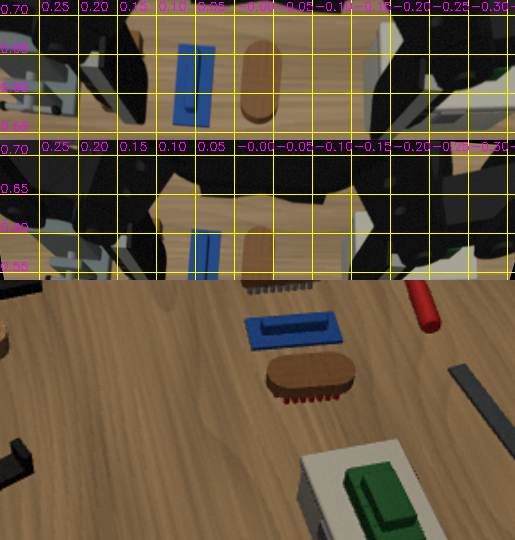

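I've used all 16 views, so the last stack check is numeric, from the corners I saw in the side crop.

```bash
python3 - <<'E'
from h import *
c=calibration('side')
f=lambda u,v,z:unproj(c,(380+(u-1)/3,270+(v-1)/3),z)[:2].round(4)
print('small top far L/R, near L/R',f(220,145,.115),f(268,132,.115),f(258,228,.115),f(314,213,.115))
print('large top far L/R, near L/R',f(193,138,.097),f(268,124,.097),f(246,267,.097),f(328,248,.097))
print('lid',f(120,115,.072),f(283,86,.072),f(219,372,.072),f(404,335,.072))
for n,p in(('tape',(332,178)),('jar',(394,380))): print(n,unproj(c,p,.02).round(3))
a=cv2.imread('pics/s7.png').astype(int);b=cv2.imread('pics/s14.png').astype(int)
print('stack diff',np.abs(a-b)[305:370,440:495].mean())
print(ctrl.get_obs()['t'])
E
```

```text
small top far L/R, near L/R [ 0.5958 -0.2391] [ 0.6246 -0.2356] [ 0.5978 -0.294 ] [ 0.6301 -0.2905]
large top far L/R, near L/R [ 0.5894 -0.2196] [ 0.6341 -0.2181] [ 0.5902 -0.3052] [ 0.637 -0.302]
lid [ 0.5619 -0.1788] [ 0.6632 -0.176 ] [ 0.5643 -0.3486] [ 0.6672 -0.3459]
tape [0.487 0.26  0.02 ]
jar [ 0.492 -0.28   0.02 ]
stack diff 18.2390675990676
41.35
```

```bash
python3 - <<'E'
from h import *
for k in('s7','s14'):
    m=cv2.inRange(cv2.cvtColor(cv2.imread(f'pics/{k}.png'),cv2.COLOR_BGR2HSV),(40,70,20),(85,255,255))[290:390,420:510]
    ys,xs=np.nonzero(m); print(k,len(xs),xs.mean()+420,ys.mean()+290,xs.min()+420,xs.max()+420,ys.min()+290,ys.max()+290)
    a=cv2.imread(f'pics/{k}.png')[300:380,430:500]; print(a.mean((0,1)))
im,c=snap('side','s15.png'); print(im[300:380,430:500].mean((0,1)))
E
```

```text
s7 1609 466.03604723430703 338.6855189558732 444 489 311 366
[102.98       126.90982143 124.71303571]
s14 1602 466.083645443196 338.6960049937578 444 489 311 366
[ 85.34214286 105.63928571 103.81196429]
[103.84267857 105.68375     85.38375   ]
```

The stack hasn't moved: its green mask is the same in both pictures and only the lighting differs. Hand in.

```bash
python3 -c "
from station import finish_job; print(finish_job())"
```

```text
the job is handed in; nothing more can be done
None
```

All five things are placed and the job was handed in at about 41 s of robot time, with the gripper open and clear. No verdict is reported.

**Row.** The vise measured (.642,.251) m, yaw −0.075 rad.

| Thing | Position (m) | Yaw | Against the limits |
|---|---|---|---|
| steel brush | (.632,.145) | about −0.05 rad | vise frame x −2 mm, y −106 mm (limit −118 to −88) |
| scraper | (.627,.0565) | 175.6° | 88 mm from the steel brush (limit 73–103) |
| nylon brush | (.615,−.034) | about 176° at release | 91 mm from the scraper (limit 75–105) |

**Stack.** The lid centre measured (.614,−.262), the large wax (.613,−.261) and the small green wax (.612,−.265). The small block is about 4 mm off the large one lengthwise (limit 10 mm).

**Bystanders.** Tape and jar read within 3 mm of where they started, which is within measuring error.

**Disagreements and gaps:**
- The scene camera read several things 5–10 mm away from the side and wrist cameras. I relied on the wrist and side cameras.
- A pixel comparison of the stack before and after the row work differed in brightness. Its outline was the same, so I put it down to lighting.
- The arm hid the vise, the steel brush and most of the lid in the last wrist picture. Those figures come from earlier pictures, taken at hover (vise) or after release (steel brush and stack).

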